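# Unload a tested board from the sloping test fixture

## Robot

A 7-joint arm with a two-finger parallel gripper is mounted at the origin on the work surface. World frame = base frame: x ahead of the robot, y to its left, z up, the work surface at z = 0. Lengths are in m, angles in rad, forces in N, time in s.
With the tool pointing down it reaches from about 0.4 to 0.9 m from the base axis. Payload 5.5 kg.
Tool frame: the origin (TCP) lies between the finger pads; the fingertips stand 8 mm ahead of it and the grasp point (between the pads) lies 11 mm behind it; z points along the fingers, y is the line along which they close (so a half turn about z gives the same grasp; the last joint's range is limited). The gripper opens to 92 mm and grips with 3 to 60 N. Pads are 19 mm wide; open, the fingers measure 130 mm over their backs; the gripper's body (75 mm by 190 mm) begins 47 mm behind the grasp point.
Start: joints at [1.37, 0.501, -0.427, 1.55, 0.221, 1.138, -0.21], TCP at [0.291, -0.581, 0.235] pointing down, gripper open.
Joint ranges: [-2.88, 2.88], [-0.31, 2.03], [-1.54, 1.56], [0.2, 2.42], [-1.41, 4.55], [0.19, 2.02], [-2.57, 2.57]. Speed limits (rad/s): [2.57, 2.57, 3.14, 3.14, 3.14, 3.14, 3.14].

## Interface

Orientations are given as a unit quaternion [x, y, z, w].
In Python, from rig import robot, cam gives the robot as it stands (robot), with the cameras (cam).
- The arm moves only by the tool jog_arm, called after "Request:" as a command line: name --argument value ..., lists and objects as JSON in quotes. Schema: {"type":"object","properties":{"rows":{"type":"array","items":{"type":"number"},"minItems":7,"maxItems":56},"grip_force":{"type":"number"},"only":{"type":"string"},"quiet":{"type":"boolean"},"lines":{"type":"string"}},"required":["rows"],"additionalProperties":false}. rows is one flat list of numbers that holds 1 to 8 rows one after another, with no inner brackets; each row has 7 numbers: dx, dy, dz in units of 100 mm, then a rotation vector rx, ry, rz in units of 0.1 rad, then the finger opening in m; each row is the pose to reach, as a shift and turn from the pose commanded when the call began, along the tool's axes at that moment; what a row does not reach only later rows make up. A row lasts 1/8 s, in which the tool goes at most 0.0625 m and 0.188 rad, less where a joint would pass 70% of its speed; a pose out of reach is approached as far as the arm can. The fingers move at their own pace and stop on an object; grip_force is the grip in N (left out, the last holds). Time passes only in rows, so rows that do not move let the fingers close. The tool returns the time, the measured TCP pose, the force, the opening and the grip force at its end. only (a regular expression) keeps the lines of the reply that match it, lines (a string "A,B") keeps lines A to B, and quiet returns only ok. Input that does not fit is refused with a message, and nothing moves.
- robot.observe(): the state, without advancing time (a new reading comes with each control period).
- cam.snapshot(name): name is "scene" or "side" or "wrist"; returns the picture (384x512x3 uint8, red, green, blue); there is no depth.
- cam.camera_params(name): a dict with "camera_matrix" (3x3 intrinsics, pixels), "R" (3x3) and "t" (3): a world point X has camera coordinates R X + t. Camera axes: x right, y down, z forward; pixel columns grow to the right and rows downward; lengths in m; the calibration is good to about 2 mm. A picture is of the moment at which its call begins: read the wrist's pose just before it. camera_params takes no time and is no camera call; for the wrist camera it gives the pose at the moment of the call.
- robot.sign_off(): hands the job in; it is judged then, once.
The state is a dict: "time_s": time; "joints": joint angles; "dq": joint speeds; "effort": joint torques, N m; "eef_pos": TCP position; "eef_rot": TCP orientation; "contact_force": force on the tool from outside, world axes, zero at the start; "ft_torque": the same for the moment, N m; "finger_gap": finger opening in m; "grip_force": force on a finger pad.
Only numpy, scipy, OpenCV 4.12 (cv2) and the standard library are available. Lean on these libraries where they do the work, as an engineer would, in place of code of your own. Each camera call takes 0.05 s, during which the arm holds its last target. There are 200 camera calls.

## Task

Unload the tested circuit board from the sloping test fixture: lift the spring-loaded hold-down finger off the board, swing it right round to the side and leave it there, then draw the board up the slope out from under the two steel lips and lift it off. Set it down, without dropping it, flat and parts side up in the empty blue bin, and let go. Leave the spray can, the meter and what is in the other bin where they are.

Things in the scene. Friction and masses are not known exactly. Their poses are not given: they have to be found in the camera images.
- fixture: Board-test fixture, fixed: black deck plate 190 x 150 mm sloping at 30 degrees, high edge nearer the robot. Origin on the bench under the deck's middle; x points level towards the high edge, y along the edges, z up. Deck directions: u = up the slope (x raised by 30 degrees), v = y, w = square off the deck (leans from vertical 30 degrees towards -x).
- deck (a point): Middle of the deck's top face, 85 mm above the fixture's origin (axes as the fixture's). u, v, w in mm below count from here. The board's origin starts at u -20, v 0, w 0. Its free upper edge is at u 30.
- lips (a point): Midway between the two fixed steel lips at the deck's low edge (u -72, w 15). They stand at v +-22, each 14 mm wide and 19.5 mm tall, and reach 6 mm over the board's lower edge, 2.6 mm above its plate: the board must be drawn up-slope 8 to 14 mm before it can be lifted (it meets the finger post's foot after 17 mm).
- guide (a point): Top of one of four 16 mm tall side guide blocks, at u 20, v 38.5. They flank the board's long edges 2 mm off, on both sides (v +-35 to +-42), at u -75 to -55 and u 12 to 28: from u -55 to 12 the edges are free for gripper fingers.
- tower (a point): Top of the grey connector tower fixed on the deck: 30 (u) x 22 (v) mm, 60 mm tall along w, with a 4 mm lamp on it; it spans u 61 to 91, v 51 to 73.
- finger_lift (a joint): Lift of the hold-down finger off the board along w, m: 0 = pad on the board, range -0.003 to 0.016. A spring presses it down with 7 N (11 N when fully lifted) and brings it back down when let go.
- finger_turn (a joint): Swing of the finger about its post (axis w), rad: 0 = pointing down the slope over the board, grows counter-clockwise seen from above (the pad moves to the -v side), stops -0.25 and 1.75, light friction, stays where left. Lifted 8 mm it passes over the board; beyond 1.1 it is past the board's edge and may drop; beyond 1.3 the board has room.
- knob (a point): Middle of the black round knob on the finger's post, the grip to lift and turn it by: 24 mm diameter, axis along w, straight sides from 15 mm below to 10 mm above this point. At u 60, v 0, w 40 with the finger down. The finger, a steel bar 14 mm wide whose top lies 20 mm below this point, lifts and turns with it.
- pad (a point): Middle of the underside of the finger's round pad (16 mm diameter), 42 mm from the post's axis. At the start it presses on the board 12 mm inside its upper edge.
- board: The tested green circuit board, 100 (its x) x 66 (its y) x 2.4 mm, on four 10 mm brass feet, about 160 g. Origin mid between the foot ends, z out of the parts side; plate 10 to 12.4 mm above it, parts up to 37 mm and within 24 mm of the long centre line. Starts with x up-slope. Grip it by the two long edges (66 mm), tips reaching below the plate.
- bin_empty: Empty blue open bin, fixed, 210 (its x) x 165 (its y) x 50 mm high outside, walls and floor 4 mm (a rim 5 mm wider at the top). Origin under its middle: the inner floor is 4 mm above.
- bin_full: Bin of the same kind, fixed, that already holds another board and an adapter.
- spare_board: Board of the same size in the full bin; to be left alone.
- adapter: Black power adapter 75 x 34 x 28 mm in the full bin; to be left alone.
- can: Upright spray can, 52 mm diameter, 167 mm tall, origin under its middle, close by the fixture's low edge; to be left alone.
- meter: Grey multimeter lying face up, 75 (its x) x 145 (its y) x 41 mm high, origin under its middle, beyond the empty bin; to be left alone.

How it is judged:
On the way, in this order (a step that is already met when the one before it is completed fails the run):
1. the finger is lifted off the board, the board still in its place (value of joint finger_lift above 0.005 m and value of joint finger_turn below 0.6 rad and distance of board from where it was at the start of the episode below 0.008 m), for 0.1 s.
2. the finger is swung clear of the board, the board still in its place (value of joint finger_turn above 1.3 rad and distance of board from where it was at the start of the episode below 0.008 m), for 0.2 s.
3. the board is out from under the lips and lifted off the deck (distance of board from where it was at the start of the episode above 0.04 m and z of board in the frame of fixture above 0.125 m and contact force between the fingers and board above 0.5 N), for 0.1 s.
4. the board is set down on the floor of the empty bin while still held (x of board in the frame of bin_empty between -0.055 and 0.055 m and y of board in the frame of bin_empty between -0.05 and 0.05 m and z of board in the frame of bin_empty below 0.009 m and contact force between board and bin_empty above 0.2 N and contact force between the fingers and board above 0.5 N), for 0.1 s.
At the end, for the whole second after the job is handed in: The board lies flat (within about 4.5 degrees), parts side up, feet on the floor of the empty bin (its origin within 55 mm along and 50 mm across of the bin's middle, and under 9 mm above the bin's underside), at rest and released; the finger is still swung aside (finger_turn above 1.3) (x of board in the frame of bin_empty between -0.055 and 0.055 m and y of board in the frame of bin_empty between -0.05 and 0.05 m and z of board in the frame of bin_empty below 0.009 m and angle between board's own z axis and vertical below 0.08 rad and linear speed of board below 0.02 m/s and contact force between the fingers and board below 0.1 N and value of joint finger_turn above 1.3 rad); the robot touches nothing.
It fails at once if the finger is dragged across the board without being lifted (value of joint finger_lift below 0.0015 m and value of joint finger_turn between 0.35 and 1 rad).
It fails at once if the spray can is moved by more than 20 mm or tipped (distance of can from where it was at the start of the episode above 0.02 m or angle between can's own z axis and vertical above 0.3 rad).
It fails at once if the meter is moved by more than 20 mm (distance of meter from where it was at the start of the episode above 0.02 m).
It fails at once if the other board or the adapter is moved by more than 20 mm (distance of any of spare_board, adapter from where it was at the start of the episode above 0.02 m).
It also fails if it takes over 61 s, if anything falls off the work surface, if the arm or the gripper's body presses on something with over 40 N, if the wrist force passes 120 N, or if a joint passes its speed limit or range.

## Working session

There is one attempt and no reset: what is moved stays moved. The work goes in short steps, Python scripts to look and compute and a tool call to move; the robot and the scene stay as the last step left them, time stands still between calls to the robot, and variables do not carry over. Pictures are saved under pics/ and viewed, at most 12 in all, crops included, and the job is handed in when it is done.

```bash
ls; mkdir -p pics; python3 - <<'E'
from rig import robot, cam
import cv2,numpy as np
for n in("scene","side"):
    im=cam.snapshot(n);cv2.imwrite(f"pics/{n}0.png",im[:,:,::-1])
    p=cam.camera_params(n);print(n,p["camera_matrix"].tolist(),p["R"].tolist(),p["t"].tolist())
s=robot.observe();print(s["eef_pos"],s["eef_rot"],s["time_s"])
E
```

```text
pics
rig.py
scene [[372.6641619728043, 0.0, 263.68222044754305], [0.0, 372.6641619728043, 191.85007330566626], [0.0, 0.0, 1.0]] [[0.8309783330266459, 0.5562643780138746, -0.006704609839047284], [0.2974820627512634, -0.4545146514017884, -0.8395956491087625], [-0.47008449493842075, 0.6956912917479621, -0.5431705019646612]] [-0.45768343731285943, -0.056178380091107864, 1.396519126233882]
side [[368.18540539158244, 0.0, 255.81422528444105], [0.0, 368.18540539158244, 195.376870795864], [0.0, 0.0, 1.0]] [[-0.9921903115201285, -0.12411455185933153, 0.012408212697555513], [-0.08386898208393434, 0.590192796043665, -0.8028938020326007], [0.09232756668403629, -0.7976641157247316, -0.5959929352897455]] [0.5535523895421731, 0.16896157359168956, 0.9257385517005399]
[ 0.29043528 -0.58080217  0.23376001] [ 9.73228981e-01  2.29835928e-01 -1.85955256e-04 -8.72540372e-04] 0.1
```

View pics/scene0.png

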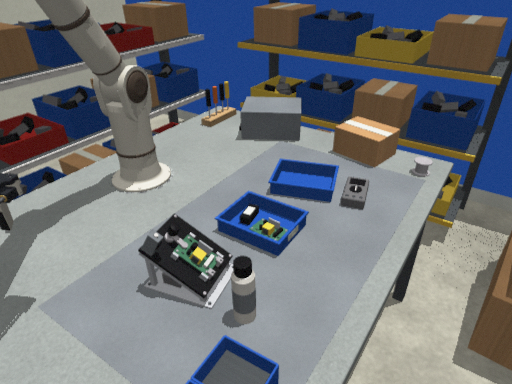

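View pics/side0.png

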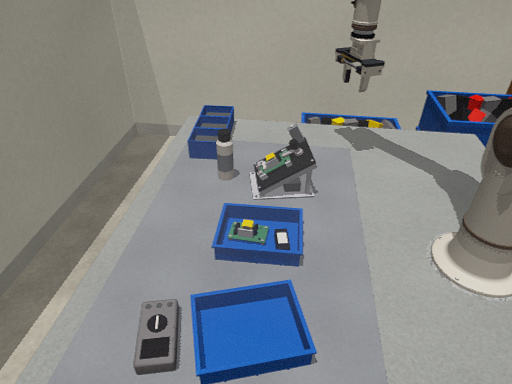

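Scene: fixture near (187,262), can (243,290), empty bin (305,180), full bin (262,222). Side: fixture (285,165), empty bin (250,330), can (225,155). Zooming in on the fixture.

```bash
python3 - <<'E'
import cv2,numpy as np
a=cv2.imread("pics/scene0.png")[205:310,132:238];b=cv2.imread("pics/side0.png")[118:205,240:328]
a=cv2.resize(a,(400,396),interpolation=cv2.INTER_CUBIC) # 3.774x
b=cv2.resize(b,(400,396),interpolation=cv2.INTER_CUBIC) # 4.545x
cv2.imwrite("pics/c1.png",np.hstack([a,b]))
E
```

```text
(no output)
```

View pics/c1.png

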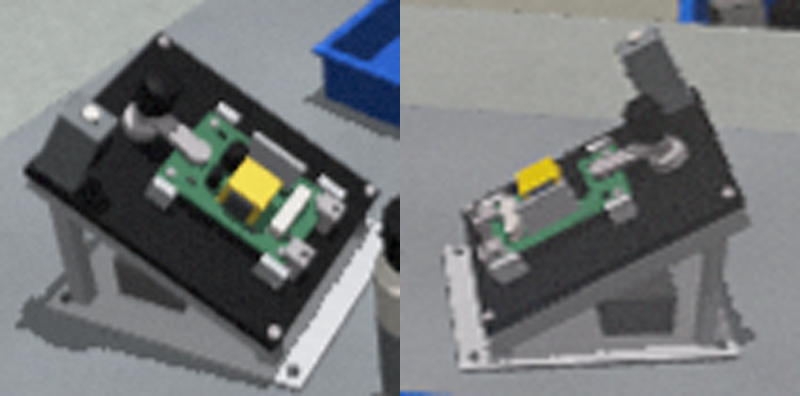

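```bash
cat > h.py <<'E'
import numpy as np,cv2
from scipy.spatial.transform import Rotation as R
from scipy.optimize import least_squares
from rig import robot, cam
def proj(p,X):
    c=np.atleast_2d(X)@np.array(p["R"]).T+np.array(p["t"]);c=c@np.array(p["camera_matrix"]).T
    return c[:,:2]/c[:,2:]
def ray(p,uv,z):
    d=np.linalg.solve(p["camera_matrix"],np.r_[uv,1]);Rm=np.array(p["R"]);o=-Rm.T@p["t"];d=Rm.T@d
    return o+d*(z-o[2])/d[2]
s30,c30=.5,np.sqrt(.75)
def D(q,X):  # deck uvw (m) -> world, q=x,y,yaw
    X=np.atleast_2d(X);u,v,w=X.T
    P=np.c_[u*c30-w*s30,v,.085+u*s30+w*c30]
    return P@R.from_euler('z',q[2]).as_matrix().T+[q[0],q[1],0]
def Rd(q): # columns u,v,w
    return R.from_euler('z',q[2]).as_matrix()@np.array([[c30,0,-s30],[0,1,0],[s30,0,c30]])
def go(pos,rot=None): # target pose of TCP -> shift, rotvec in present tool axes
    s=robot.observe();T=R.from_quat(s["eef_rot"])
    d=T.inv().apply(pos-s["eef_pos"]);print("d",d.round(4),"pos",np.round(pos,4))
    if rot is not None: print("rv",(T.inv()*R.from_matrix(rot)).as_rotvec().round(4))
E
python3 - <<'E'
from h import *
ps,pd=cam.camera_params("scene"),cam.camera_params("side")
a=lambda x,y:(x/3.774+132-.37,y/3.771+205-.37)
b=lambda x,y:((x-400)/4.545+240-.39,y/4.552+118-.39)
X=np.array([[95,75,0],[95,-75,0],[-95,-75,0],[-95,75,0],[76,62,64]])/1e3
Xs=X[[0,1,2,3]];us=np.array([a(27,172),a(163,35),a(378,190),a(275,350)])
Xd=X[[1,2,3]];ud=np.array([b(745,210),b(487,330),b(465,210)])
f=lambda q:np.r_[(proj(ps,D(q,Xs))-us).ravel(),(proj(pd,D(q,Xd))-ud).ravel()]
c=ray(ps,(187,262),.085);print(c)
r=least_squares(f,[c[0],c[1],np.pi]);print(r.x,r.fun.round(1))
print("side rim",[ray(pd,u,.05).round(3).tolist() for u in[(191,291),(297,284),(312,352),(202,377)]])
print("scene rim",[ray(ps,u,.05).round(3).tolist() for u in[(276,161),(338,166),(335,199),(268,182)]])
print("can top",ray(ps,(242,262),.16),ray(ps,(245,318),0))
s=robot.observe();print(R.from_quat(s["eef_rot"]).as_matrix().round(2))
p=cam.camera_params("wrist");T=R.from_quat(s["eef_rot"]).as_matrix();print("cam in tool",T.T@(-p["R"].T@p["t"]-s["eef_pos"]),(p["R"]@T).round(2))
E
```

```text
[ 0.5324187  -0.30101354  0.085     ]
[ 0.51079343 -0.27326273  3.35828083] [-0.6 -1.7 -0.8 -1.2  0.9  0.1  0.3 -0.8 -0.2 -3.4 -0.9 -0.4 -0.4 -0.4]
side rim [[0.67, 0.221, 0.05], [0.447, 0.172, 0.05], [0.414, 0.326, 0.05], [0.602, 0.398, 0.05]]
scene rim [[0.404, 0.302, 0.05], [0.614, 0.392, 0.05], [0.695, 0.189, 0.05], [0.462, 0.16, 0.05]]
can top [ 0.69171908 -0.29045114  0.16      ] [ 0.70148665 -0.30232262  0.        ]
[[ 0.89  0.45 -0.  ]
 [ 0.45 -0.89  0.  ]
 [ 0.   -0.   -1.  ]]
cam in tool [ 0.08344089 -0.00058643 -0.14943527] [[-0.    1.    0.  ]
 [-0.95 -0.   -0.3 ]
 [-0.3  -0.    0.95]]
```

```bash
python3 - <<'E'
from h import *
q=[.5108,-.2733,3.358];A=Rd(q);rot=A@np.diag([-1,1,-1])
go(D(q,[.05,0,.16])[0],rot)
for n,roi in(("scene",(262,345,155,205)),("side",(185,318,275,384))):
    im=cv2.imread(f"pics/{n}0.png");p=cam.camera_params(n)
    h=cv2.cvtColor(im,cv2.COLOR_BGR2HSV);m=cv2.inRange(h,(105,150,40),(125,255,255))
    M=np.zeros_like(m);x0,x1,y0,y1=roi;M[y0:y1,x0:x1]=m[y0:y1,x0:x1]
    c=max(cv2.findContours(M,0,1)[0],key=cv2.contourArea)
    P=np.array([ray(p,u[0],.05)[:2] for u in cv2.convexHull(c)],np.float32)
    k=cv2.approxPolyDP(cv2.convexHull(c),4,True)[:,0]
    print(n,k.tolist(),[ray(p,u,.05)[:2].round(3).tolist() for u in k])
E
```

```text
d [ 0.3702 -0.1675 -0.0145] pos [ 0.5466 -0.2654  0.2486]
rv [ 0.063  -0.5207  0.2422]
scene [[279, 160], [338, 166], [330, 200], [272, 193], [269, 180]] [[0.41, 0.315], [0.614, 0.392], [0.684, 0.176], [0.51, 0.11], [0.458, 0.173]]
side [[290, 280], [315, 350], [310, 363], [201, 383], [191, 295]] [[0.462, 0.163], [0.409, 0.322], [0.418, 0.348], [0.601, 0.408], [0.667, 0.231]]
```

Units first: shifts go in units of 100 mm and turns go in units of 0.1 rad. So 0.31 m is 3.1, 0.2 m is 2, -0.2 rad is -2.

Request:
jog_arm --rows '[0.3,-0.1,-0.4,0,0,0,0.092,0.8,-0.3,-0.7,0.1,-1,0.5,0.092,1.4,-0.6,-0.7,0.2,-2,1,0.092,2,-0.9,-0.7,0.3,-3,1.4,0.092,2.5,-1.2,-0.6,0.4,-4,1.8,0.092,3.1,-1.4,-0.4,0.6,-5,2.2,0.092,3.7,-1.675,-0.145,0.63,-5.2,2.42,0.092,3.7,-1.675,-0.145,0.63,-5.2,2.42,0.092]'

```text
time_s: 1.1
eef_pos: [0.5489, -0.2597, 0.2456]
eef_rot: [0.96, 0.109, -0.258, 0.027]
contact_force: [-0.5, 0.1, -0.4]
finger_gap: 0.0919
grip_force: 0.0
```

Request:
jog_arm --rows '[0,0,0,0,0,0,0.05,0,0,0,0,0,0,0.05]'

```text
time_s: 1.35
eef_pos: [0.5457, -0.2686, 0.2502]
eef_rot: [0.961, 0.102, -0.257, 0.029]
contact_force: [0.1, -0.2, -0.1]
finger_gap: 0.0762
grip_force: 0.0
```

```bash
python3 - <<'E'
from h import *
s=robot.observe();p=cam.camera_params("wrist");im=cam.snapshot("wrist")[:,:,::-1]
print(s["joints"].round(2),s["eef_pos"],s["contact_force"])
cv2.imwrite("pics/w1.png",im);np.savez("w1.npz",**{k:np.array(p[k]) for k in("camera_matrix","R","t")})
q=[.5108,-.2733,3.358]
print(proj(p,D(q,np.array([[95,75,0],[95,-75,0],[60,0,51],[60,0,25],[30,33,12.4],[30,-33,12.4],[76,62,60]])/1e3)).round(0))
cv2.imwrite("pics/w1b.png",cv2.resize(im,(800,600),interpolation=cv2.INTER_CUBIC))
E
```

```text
[ 0.52  0.72 -0.42  1.27  0.45  1.71 -1.28] [ 0.54572242 -0.26863475  0.25015959] [ 0.08749921 -0.19803894 -0.09398278]
[[318. 212.]
 [187. 213.]
 [252. 198.]
 [252. 190.]
 [284. 159.]
 [220. 159.]
 [319. 217.]]
```

View pics/w1b.png

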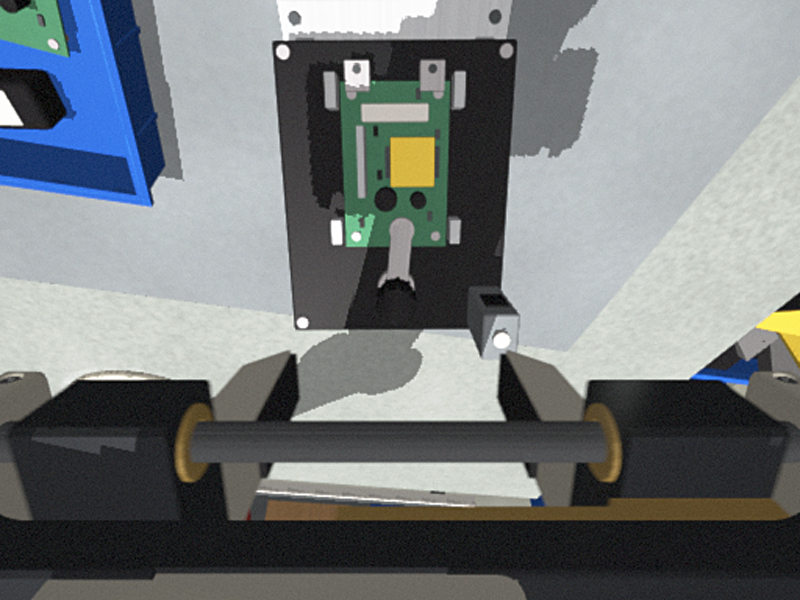

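Wrist view: deck corners at (274,41),(516,40),(295,329), board (342–449, 81–246), knob (397,290), tower right (495,320); lips at (356,75),(432,75). Prediction matches within a few mm; refining.

```bash
python3 - <<'E'
from h import *
ps,pd=cam.camera_params("scene"),cam.camera_params("side")
a=lambda x,y:(x/3.774+132-.37,y/3.771+205-.37)
b=lambda x,y:((x-400)/4.545+240-.39,y/4.552+118-.39)
X=np.array([[95,75,0],[95,-75,0],[-95,-75,0],[-95,75,0]])/1e3
us=np.array([a(27,172),a(163,35),a(378,190),a(275,350)])
Xd=X[[2,3]];ud=np.array([b(487,330),b(465,210)])
p=dict(np.load("w1.npz"))
Xw=np.array([[-95,-75,0],[-95,75,0],[95,-75,0],[30,33,12.4],[30,-33,12.4]])/1e3
uw=(np.array([(274,41),(516,40),(295,329),(446,246.5),(345.5,246.5)])+.5)/1.5625-.5
for W in(0,1):
    f=lambda q:np.r_[W*(proj(ps,D(q,X))-us).ravel(),W*(proj(pd,D(q,Xd))-ud).ravel(),(proj(p,D(q,Xw))-uw).ravel()]
    r=least_squares(f,[.51,-.273,3.358]);print(r.x.round(4),r.fun.round(1)[-10:])
q=r.x;np.save("q.npy",q);A=Rd(q);rot=A@np.diag([1,-1,-1])
print("knob",D(q,[.06,0,.04]))
# can, from scene and side masks: rim-point estimates
print(ray(ps,(245,321),0),ray(pd,(225,179),0))
go(D(q,[.06,0,.14])[0],A@np.diag([-1,1,-1]))
E
```

```text
[ 0.5119 -0.2743  3.3557] [-1.6 -0.5  1.8 -0.3 -0.6  1.7 -0.2  0.4  0.5  0.6]
[ 0.5118 -0.2743  3.3576] [-1.7 -0.2  1.7 -0.3 -0.4  1.8 -0.1  0.4  0.6  0.7]
knob [[ 0.48062928 -0.28115106  0.14964102]]
[ 0.7063746  -0.30899885  0.        ] [ 0.69505922 -0.27888109  0.        ]
d [-0.0069 -0.002   0.0203] pos [ 0.5295 -0.2704  0.2362]
rv [ 0.002  -0.0014 -0.0049]
```

Request:
jog_arm --rows '[0,0,0,0,0,1.8,0.04,0,0,0,0,0,3.6,0.04,0,0,0,0,0,5.4,0.04,0,0,0,0,0,7.2,0.04,0,0,0,0,0,9,0.04,0,0,0,0,0,10.8,0.04,0,0,0,0,0,12.6,0.04,0,0,0,0,0,14.4,0.04]'

```text
time_s: 2.4
eef_pos: [0.5455, -0.2686, 0.2505]
eef_rot: [0.789, -0.558, -0.173, 0.19]
contact_force: [-0.5, -0.6, 0.2]
finger_gap: 0.0399
grip_force: 0.0
```

```bash
python3 -c "
from h import *
print(robot.observe()['joints'].round(2))"
```

```text
[ 0.29  0.68 -0.02  1.28  0.25  1.65 -2.57]
```

+z turns j7 down, so grip the knob with y=+v (swing takes j7 to ~0.1), and half-turn onward for the board later. Turning back.

To row units: -1.445 rad is -14.45.

Request:
jog_arm --rows '[0,0,0,0,0,-1.8,0.04,0,0,0,0,0,-3.6,0.04,0,0,0,0,0,-5.4,0.04,0,0,0,0,0,-7.2,0.04,0,0,0,0,0,-9,0.04,0,0,0,0,0,-10.8,0.04,0,0,0,0,0,-12.6,0.04,0,0,0,0,0,-14.45,0.04]'

```text
time_s: 3.4
eef_pos: [0.5457, -0.2686, 0.2507]
eef_rot: [0.96, 0.107, -0.256, 0.028]
contact_force: [0.2, -0.8, 0.4]
finger_gap: 0.04
grip_force: 0.0
```

```bash
python3 -c "
from h import *
q=np.load('q.npy');A=Rd(q)
print(robot.observe()['joints'].round(2))
go(D(q,[.06,0,.08])[0],A@np.diag([-1,1,-1]))
go(D(q,[.06,0,.031])[0],A@np.diag([-1,1,-1]))"
```

```text
[ 0.47  0.71 -0.34  1.27  0.4   1.7  -1.24]
d [-0.0069 -0.0019  0.0806] pos [ 0.5002 -0.2769  0.1843]
rv [ 0.0016 -0.0023  0.0063]
d [-0.0071 -0.002   0.1296] pos [ 0.4762 -0.2821  0.1418]
rv [ 0.0016 -0.0023  0.0063]
```

To row units: 0.08 m is 0.8, 0.04 m is 0.4, 0.0063 rad is 0.063.

Request:
jog_arm --rows '[-0.07,-0.02,0.4,0.016,-0.023,0.063,0.04,-0.07,-0.02,0.8,0.016,-0.023,0.063,0.04,-0.07,-0.02,1,0.016,-0.023,0.063,0.04,-0.07,-0.02,1.15,0.016,-0.023,0.063,0.04,-0.07,-0.02,1.29,0.016,-0.023,0.063,0.04,-0.07,-0.02,1.29,0.016,-0.023,0.063,0.04]'

```text
time_s: 4.15
eef_pos: [0.4768, -0.2799, 0.1407]
eef_rot: [0.96, 0.103, -0.258, 0.028]
contact_force: [-0.0, -0.1, 0.4]
finger_gap: 0.0399
grip_force: 0.0
```

```bash
python3 -c "
from h import *
q=np.load('q.npy');A=Rd(q)
go(D(q,[.06,0,.031])[0],A@np.diag([-1,1,-1]))
im=cam.snapshot('wrist')[:,:,::-1]
cv2.imwrite('pics/w2.png',im)"
```

```text
d [-0.0014  0.002  -0.0005] pos [ 0.4762 -0.2821  0.1418]
rv [-0.0005  0.0021 -0.0024]
```

View pics/w2.png

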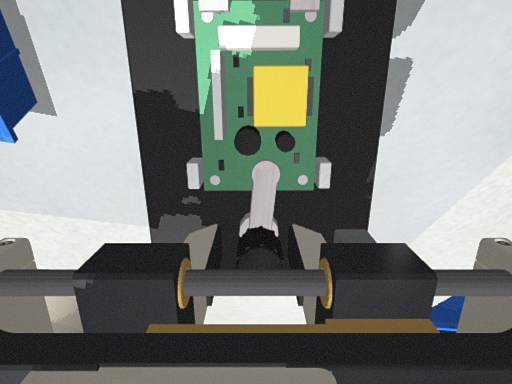

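Knob at (262,240) sits between the fingers. Close and lift.

To row units: 0.001 m is 0.01.

Request:
jog_arm --rows '[0,0.01,0,0,0,0,0.015,0,0.01,0,0,0,0,0.015,0,0.01,0,0,0,0,0.015,0,0.01,0,0,0,0,0.015]' --grip_force 35

```text
time_s: 4.7
eef_pos: [0.4788, -0.2817, 0.1415]
eef_rot: [0.96, 0.103, -0.257, 0.029]
contact_force: [3.3, -4.8, 1.1]
finger_gap: 0.0234
grip_force: 35.0
```

Request:
jog_arm --rows '[0,0,-0.04,0,0,0,0.015,0,0,-0.08,0,0,0,0.015,0,0,-0.12,0,0,0,0.015,0,0,-0.12,0,0,0,0.015,0,0,-0.12,0,0,0,0.015]'

```text
time_s: 5.32
eef_pos: [0.4832, -0.2807, 0.1494]
eef_rot: [0.96, 0.103, -0.258, 0.029]
contact_force: [0.5, -7.2, -10.5]
finger_gap: 0.0231
grip_force: 35.0
```

```bash
python3 -c "
from h import *
im=cam.snapshot('wrist')[:,:,::-1]
q=np.load('q.npy');A=Rd(q);s=robot.observe()
print('F tool',R.from_quat(s['eef_rot']).inv().apply(s['contact_force']))
go(D(q,[.06,0,.043])[0],A@np.diag([-1,1,-1]))
cv2.imwrite('pics/w3.png',im)"
```

```text
F tool [5.38232831 7.46213436 8.82946587]
d [-0.0024 -0.0001 -0.002 ] pos [ 0.4821 -0.2808  0.1522]
rv [ 0.0009  0.0015 -0.0025]
```

Spring load of 9 N is felt; the finger is up ~9 mm. Swinging it.

Request:
jog_arm --rows '[0.015,0.02,-0.02,0,0,0,0.015,0.015,0.02,-0.02,0,0,-1.5,0.015,0.015,0.02,-0.02,0,0,-3,0.015,0.015,0.02,-0.02,0,0,-4.5,0.015,0.015,0.02,-0.02,0,0,-6,0.015,0.015,0.02,-0.02,0,0,-7.5,0.015,0.015,0.02,-0.02,0,0,-9,0.015,0.015,0.02,-0.02,0,0,-10.5,0.015]'

```text
time_s: 6.38
eef_pos: [0.4827, -0.279, 0.1508]
eef_rot: [0.777, 0.572, -0.239, -0.109]
contact_force: [-8.6, 1.7, -7.2]
finger_gap: 0.0231
grip_force: 35.0
```

Request:
jog_arm --rows '[0,0,0,0,0,-1.5,0.015,0,0,0,0,0,-3,0.015,0,0,0,0,0,-4.5,0.015,0,0,0,0,0,-5.2,0.015,0,0,0,0,0,-5.2,0.015]'

```text
time_s: 7.0
eef_pos: [0.4814, -0.2791, 0.151]
eef_rot: [0.605, 0.751, -0.204, -0.168]
contact_force: [-10.9, 1.7, -6.8]
finger_gap: 0.0227
grip_force: 35.0
```

```bash
python3 -c "
from h import *
q=np.load('q.npy');A=Rd(q);s=robot.observe()
print('F tool',R.from_quat(s['eef_rot']).inv().apply(s['contact_force']),s['joints'].round(2))
go(D(q,[.06,0,.043])[0],A@np.diag([-1,1,-1]))
im=cam.snapshot('wrist')[:,:,::-1]
im2=cam.snapshot('scene')[:,:,::-1]
cv2.imwrite('pics/w4.png',np.hstack([cv2.resize(im,(400,300)),cv2.resize(im2[185:310,120:287],(400,300),interpolation=2)]))"
```

```text
F tool [ 3.91241408 -5.35777263 11.05403289] [ 0.74  0.79 -0.66  1.5   0.61  1.57  0.14]
d [-0.0019 -0.0004 -0.0013] pos [ 0.4821 -0.2808  0.1522]
rv [-0.0139  0.0048  1.5713]
```

View pics/w4.png

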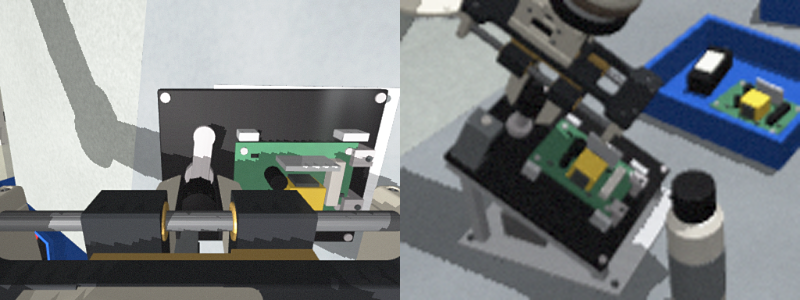

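Finger points to -v, clear of the board. Lower it, release, back off.

Request:
jog_arm --rows '[0,0,0.05,0,0,0,0.015,0,0,0.1,0,0,0,0.015,0,0,0.1,0,0,0,0.036,0,0,0.1,0,0,0,0.036,0,0,0.1,0,0,0,0.036,0,0,-0.2,0,0,0,0.036,0,0,-0.6,0,0,0,0.036,0,0,-1,0,0,0,0.06]'

```text
time_s: 8.1
eef_pos: [0.5361, -0.2695, 0.2403]
eef_rot: [0.606, 0.752, -0.202, -0.162]
contact_force: [0.7, 0.1, -0.0]
finger_gap: 0.042
grip_force: 0.0
```

```bash
python3 -c "
from h import *
q=np.load('q.npy');A=Rd(q);s=robot.observe()
p=cam.camera_params('wrist')
im=cam.snapshot('wrist')[:,:,::-1]
cv2.imwrite('pics/w5.png',im)
go(D(q,[-.010,0,.13])[0],A@np.diag([1,-1,-1]))"
```

```text
d [0.0003 0.0649 0.0235] pos [ 0.5838 -0.2585  0.1926]
rv [ 0.0034  0.008  -1.573 ]
```

View pics/w5.png

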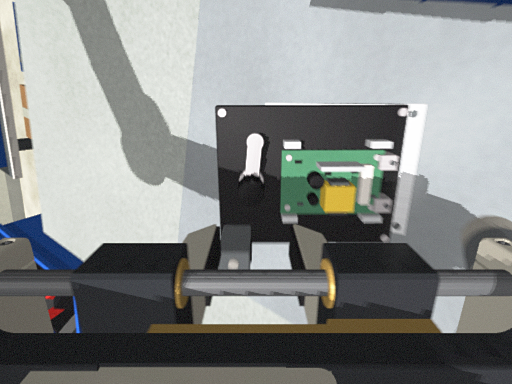

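Finger is down and aside at (254,150); board in place. Turning to the board grasp.

To row units: 0.072 m is 0.72, 0.065 m is 0.65, -1.44 rad is -14.4.

Request:
jog_arm --rows '[0,0.1,0,0,0,-1.8,0.092,0,0.2,0,0,0,-3.6,0.092,0,0.3,0,0,0,-5.4,0.092,0,0.4,0.1,0,0,-7.2,0.092,0,0.5,0.1,0,0,-9,0.092,0,0.6,0.2,0,0,-10.8,0.092,0,0.65,0.2,0,0,-12.6,0.092,0,0.72,0.235,0,0,-14.4,0.092]'

```text
time_s: 9.15
eef_pos: [0.5853, -0.259, 0.1827]
eef_rot: [-0.043, 0.965, -0.044, -0.255]
contact_force: [0.7, -0.1, -0.5]
finger_gap: 0.0917
grip_force: 0.0
```

Request:
jog_arm --rows '[0,0,0,0,0,-1.33,0.092,0,0,0,0,0,-1.33,0.092,0,0,0,0,0,-1.33,0.092]'

```text
time_s: 9.52
eef_pos: [0.5849, -0.2591, 0.1827]
eef_rot: [-0.103, 0.96, -0.028, -0.258]
contact_force: [-0.5, -0.1, -0.0]
finger_gap: 0.092
grip_force: 0.0
```

```bash
python3 -c "
from h import *
q=np.load('q.npy');A=Rd(q);rot=A@np.diag([1,-1,-1])
im=cam.snapshot('wrist')[:,:,::-1];p=cam.camera_params('wrist')
print(robot.observe()['joints'].round(2))
cv2.imwrite('pics/w6.png',im)
h=cv2.cvtColor(im,cv2.COLOR_BGR2HSV);m=cv2.inRange(h,(55,80,40),(85,255,255))
c=max(cv2.findContours(m,0,1)[0],key=cv2.contourArea);r=cv2.minAreaRect(c);print(r, cv2.boundingRect(c))
print(proj(p,D(q,np.array([[30,33,12.4],[30,-33,12.4],[-70,-33,12.4],[-70,33,12.4]])/1e3)).round(1))
go(D(q,[-.018,0,.06])[0],rot);go(D(q,[-.018,0,.012])[0],rot)"
```

```text
[ 0.72  1.01 -0.96  1.19  0.81  1.84  1.61]
((254.5, 191.0), (102.0, 73.0), 90.0) (218, 140, 74, 103)
[[217.1 139.5]
 [291.5 139.3]
 [287.9 240.7]
 [221.3 240.9]]
d [-0.0024  0.0008  0.0619] pos [ 0.5564 -0.2645  0.128 ]
rv [-0.0004 -0.0007 -0.0025]
d [-0.0024  0.0009  0.1099] pos [ 0.5329 -0.2697  0.0864]
rv [-0.0004 -0.0007 -0.0025]
```

View pics/w6.png

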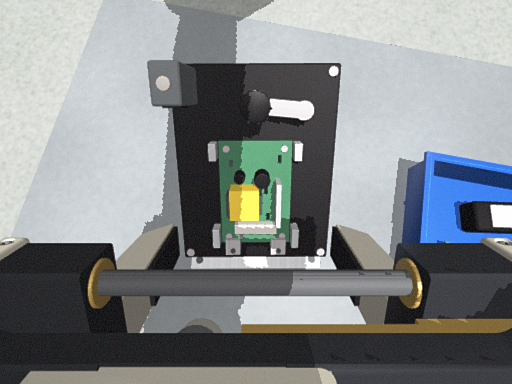

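Board outline (218–292, 140–243) matches the prediction within a pixel. Descend and grip.

To row units: 0.109 m is 1.09, 0.098 m is 0.98, -0.002 rad is -0.02.

Request:
jog_arm --rows '[-0.02,0.005,0.4,0,0,-0.02,0.092,-0.02,0.005,0.65,0,0,-0.02,0.092,-0.02,0.005,0.85,0,0,-0.02,0.092,-0.02,0.005,0.98,0,0,-0.02,0.092,-0.02,0.005,1.09,0,0,-0.02,0.092,-0.02,0.005,1.09,0,0,-0.02,0.092]' --grip_force 30

```text
time_s: 10.32
eef_pos: [0.5326, -0.2701, 0.0868]
eef_rot: [-0.105, 0.96, -0.028, -0.258]
contact_force: [0.2, -0.2, 0.9]
finger_gap: 0.0919
grip_force: 0.0
```

```bash
python3 -c "
from h import *
q=np.load('q.npy');A=Rd(q);rot=A@np.diag([1,-1,-1])
go(D(q,[-.018,0,.012])[0],rot)"
```

```text
d [-0.0006  0.0004  0.0001] pos [ 0.5329 -0.2697  0.0864]
rv [ 0.0001 -0.0017  0.0016]
```

Request:
jog_arm --rows '[0,0,0,0,0,0,0.05,0,0,0,0,0,0,0.05,0,0,0,0,0,0,0.05,0,0,0,0,0,0,0.05,0,0,0,0,0,0,0.05]' --grip_force 30

```text
time_s: 10.95
eef_pos: [0.5333, -0.2699, 0.0874]
eef_rot: [-0.105, 0.96, -0.028, -0.258]
contact_force: [1.0, 0.1, 2.6]
finger_gap: 0.0644
grip_force: 30.0
```

```bash
python3 -c "
from h import *
q=np.load('q.npy');A=Rd(q);rot=A@np.diag([1,-1,-1]);s=robot.observe()
print('F tool',R.from_quat(s['eef_rot']).inv().apply(s['contact_force']))
go(D(q,[-.018,0,.012])[0],rot)"
```

```text
F tool [ 0.42947183 -0.16545688 -2.72876019]
d [-0.0002  0.0003  0.001 ] pos [ 0.5329 -0.2697  0.0864]
rv [-0.0004 -0.0004  0.0018]
```

To row units: 0.0115 m is 0.115, 0.008 m is 0.08.

Request:
jog_arm --rows '[0.04,0,0,0,0,0,0.05,0.08,0,0,0,0,0,0.05,0.115,0,0,0,0,0,0.05,0.115,0,0,0,0,0,0.05,0.115,0,0,0,0,0,0.05]' --grip_force 35

```text
time_s: 11.58
eef_pos: [0.5232, -0.2722, 0.0934]
eef_rot: [-0.105, 0.96, -0.028, -0.258]
contact_force: [3.3, 1.3, 4.7]
finger_gap: 0.0641
grip_force: 35.0
```

```bash
python3 -c "
from h import *
q=np.load('q.npy');A=Rd(q);rot=A@np.diag([1,-1,-1]);s=robot.observe()
print('F tool',R.from_quat(s['eef_rot']).inv().apply(s['contact_force']))
go(D(q,[-.018,0,.012])[0],rot)
cv2.imwrite('pics/s7.png',cam.snapshot('side')[:,:,::-1])
a=cv2.imread('pics/side0.png')[118:205,240:328];b=cv2.imread('pics/s7.png')[118:205,240:328]
cv2.imwrite('pics/c7.png',np.hstack([cv2.resize(x,(400,396),interpolation=2) for x in(a,b)]))"
```

```text
F tool [-0.65204999  0.59616259 -5.85303746]
d [-0.0122  0.0003  0.001 ] pos [ 0.5329 -0.2697  0.0864]
rv [-0.0003 -0.0014  0.0017]
```

View pics/c7.png

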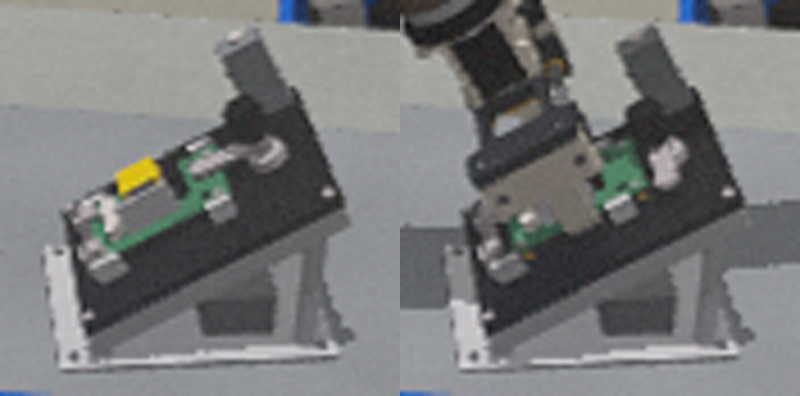

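Board followed the pull (finger aside too). Lift along w, then up.

To row units: -0.03 m is -0.3, -0.135 m is -1.35.

Request:
jog_arm --rows '[0,0,-0.05,0,0,0,0.05,0,0,-0.15,0,0,0,0.05,0,0,-0.3,0,0,0,0.05,0,0,-0.5,0,0,0,0.05,0,0,-0.65,0,0,0,0.05,0.25,0,-1.1,0,0,0,0.05,0.4,0,-1.35,0,0,0,0.05,0.4,0,-1.35,0,0,0,0.05]' --grip_force 40

```text
time_s: 12.62
eef_pos: [0.5572, -0.2647, 0.233]
eef_rot: [-0.105, 0.961, -0.029, -0.255]
contact_force: [0.3, -0.8, -2.4]
finger_gap: 0.0645
grip_force: 40.0
```

```bash
python3 -c "
from h import *
q=np.load('q.npy');s=robot.observe()
print(s['joints'].round(2))
yb=.32
# level, board x axis along bin x; tool x = board x
for y in (yb,yb+np.pi,yb-np.pi/2,yb+np.pi/2):
    rot=R.from_euler('z',y).as_matrix()@np.diag([1,-1,-1]); print(y);go(np.array([.537,.277,.16]),rot)
im=cam.snapshot('side')[:,:,::-1];w=cam.snapshot('wrist')[:,:,::-1]
cv2.imwrite('pics/c8.png',np.hstack([cv2.resize(x,(400,300)) for x in(im,w)]))"
```

```text
[ 0.78  0.92 -0.99  1.24  0.78  1.87  1.62]
0.32
d [-0.1203  0.5334  0.0143] pos [0.537 0.277 0.16 ]
rv [-0.7821 -0.0375  2.9399]
3.461592653589793
d [-0.1203  0.5334  0.0143] pos [0.537 0.277 0.16 ]
rv [ 0.0249 -0.5196 -0.1003]
-1.2507963267948965
d [-0.1203  0.5334  0.0143] pos [0.537 0.277 0.16 ]
rv [ 0.4327 -0.3931 -1.6318]
1.8907963267948966
d [-0.1203  0.5334  0.0143] pos [0.537 0.277 0.16 ]
rv [-0.3824 -0.421   1.4324]
```

View pics/c8.png

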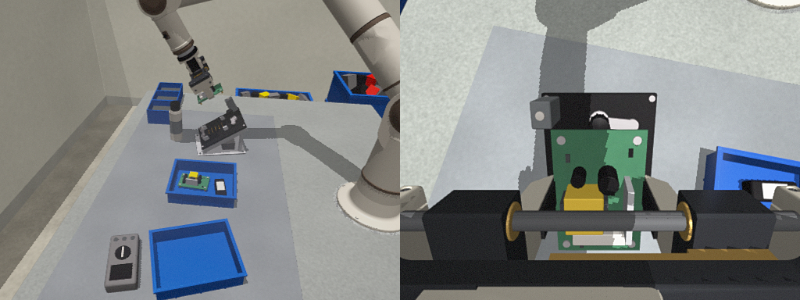

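Board held, lifted, level with the tool. Carry to the bin with the board's length across the bin (keeps j7 well in range).

Request:
jog_arm --rows '[-0.1,0.5,-0.04,-0.38,-0.42,1.43,0.05,-0.2,1.07,-0.06,-0.76,-0.84,2.86,0.05,-0.3,1.6,-0.09,-1.15,-1.26,4.3,0.05,-0.4,2.13,-0.12,-1.53,-1.68,5.73,0.05,-0.5,2.67,-0.15,-1.91,-2.1,7.16,0.05,-0.6,3.2,-0.18,-2.29,-2.53,8.59,0.05,-0.7,3.73,-0.21,-2.68,-2.95,10.03,0.05,-0.8,4.27,-0.24,-3.06,-3.37,11.46,0.05]'

```text
time_s: 13.72
eef_pos: [0.5417, 0.1697, 0.209]
eef_rot: [0.466, 0.883, -0.008, -0.059]
contact_force: [0.4, -0.2, -1.5]
finger_gap: 0.064
grip_force: 40.0
```

```bash
python3 -c "
from h import *
s=robot.observe();print(s['joints'].round(2))
go(np.array([.537,.277,.2]),R.from_euler('z',1.89).as_matrix()@np.diag([1,-1,-1]))"
```

```text
[ 0.38  0.59 -0.95  1.69  0.41  1.19 -0.08]
d [0.09   0.0575 0.014 ] pos [0.537 0.277 0.2  ]
rv [-0.0818 -0.0872  0.2807]
```

To row units: 0.09 m is 0.9, 0.0575 m is 0.575, 0.28 rad is 2.8.

Request:
jog_arm --rows '[0.45,0.29,0.07,-0.4,-0.43,1.4,0.05,0.9,0.575,0.14,-0.82,-0.87,2.8,0.05,0.9,0.575,0.14,-0.82,-0.87,2.8,0.05,0.9,0.575,0.14,-0.82,-0.87,2.8,0.05]'

```text
time_s: 14.22
eef_pos: [0.5363, 0.2762, 0.2003]
eef_rot: [0.582, 0.813, -0.0, -0.0]
contact_force: [1.0, -0.7, -2.4]
finger_gap: 0.0643
grip_force: 40.0
```

```bash
python3 -c "
from h import *
s=robot.observe();print(s['joints'].round(2))
p=cam.camera_params('wrist');w=cam.snapshot('wrist')[:,:,::-1];np.savez('w9.npz',**{k:np.array(p[k]) for k in('camera_matrix','R','t')})
cv2.imwrite('pics/w9.png',w)"
```

```text
[ 0.1   0.56 -0.85  1.7   0.46  1.1  -0.56]
```

View pics/w9.png

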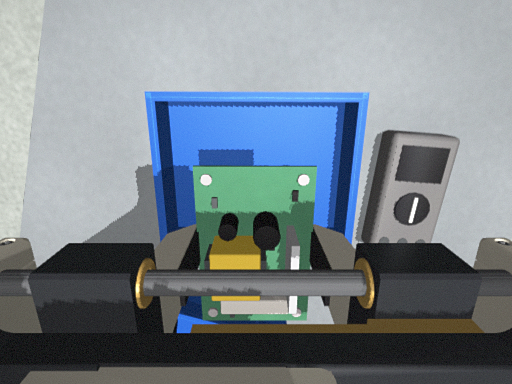

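Far rim corners at (146,93),(368,93), parallel to the board. Check centre from these.

```bash
python3 -c "
from h import *
p=dict(np.load('w9.npz'));a=ray(p,(146,93),.05);b=ray(p,(368,93),.05)
e=(b-a);L=np.linalg.norm(e);yaw=np.arctan2(e[1],e[0]);print(a,b,L,yaw)
c=(a+b)/2-np.array([-np.sin(yaw),np.cos(yaw),0])*.0855;print('centre',c)
rot=R.from_euler('z',yaw+np.pi/2).as_matrix()@np.diag([1,-1,-1])
off=rot@[-.012,0,0]  # TCP sits ~2 mm up-board of origin; 
t=c[:2]
for z in(.06,.017):go(np.r_[t,z],rot)
s=robot.observe();print(R.from_quat(s['eef_rot']).inv().apply(s['contact_force']))"
```

```text
[0.40839678 0.32441031 0.05      ] [0.6138722 0.3942592 0.05     ] 0.2170230693933813 0.32768290710393944
centre [0.53865267 0.27838416 0.05      ]
d [0.0029 0.0027 0.1404] pos [0.5387 0.2784 0.06  ]
rv [-0.001   0.0001 -0.0021]
d [0.0029 0.0027 0.1834] pos [0.5387 0.2784 0.017 ]
rv [-0.001   0.0001 -0.0021]
[-0.42191945  0.4512492   1.55299298]
```

Request:
jog_arm --rows '[0.03,0.03,0.5,0,0,-0.02,0.05,0.03,0.03,1,0,0,-0.02,0.05,0.03,0.03,1.4,0,0,-0.02,0.05,0.03,0.03,1.6,0,0,-0.02,0.05,0.03,0.03,1.7,0,0,-0.02,0.05,0.03,0.03,1.77,0,0,-0.02,0.05,0.03,0.03,1.81,0,0,-0.02,0.05,0.03,0.03,1.81,0,0,-0.02,0.05]'

```text
time_s: 15.28
eef_pos: [0.5398, 0.2809, 0.0215]
eef_rot: [0.582, 0.813, 0.001, 0.0]
contact_force: [-0.0, -0.1, -1.7]
finger_gap: 0.064
grip_force: 40.0
```

Request:
jog_arm --rows '[0,0,0.02,0,0,0,0.05,0,0,0.03,0,0,0,0.05,0,0,0.03,0,0,0,0.05]'

```text
time_s: 15.65
eef_pos: [0.5394, 0.2807, 0.0179]
eef_rot: [0.582, 0.813, 0.001, 0.0]
contact_force: [0.1, -1.1, -1.0]
finger_gap: 0.0644
grip_force: 40.0
```

To row units: 0.0015 m is 0.015.

Request:
jog_arm --rows '[0,0,0.015,0,0,0,0.05,0,0,0.015,0,0,0,0.05,0,0,0.015,0,0,0,0.05]'

```text
time_s: 16.02
eef_pos: [0.5396, 0.2809, 0.0169]
eef_rot: [0.582, 0.813, 0.001, 0.0]
contact_force: [-1.7, -1.2, 5.2]
finger_gap: 0.0641
grip_force: 40.0
```

Request:
jog_arm --rows '[0,0,0.01,0,0,0,0.05,0,0,0.01,0,0,0,0.05]'

```text
time_s: 16.27
eef_pos: [0.5397, 0.2809, 0.0168]
eef_rot: [0.582, 0.813, 0.001, 0.001]
contact_force: [-4.0, -3.2, 11.4]
finger_gap: 0.0643
grip_force: 40.0
```

Firm contact with the floor, TCP height as expected. Release and retreat.

Units first: shifts go in units of 100 mm and turns go in units of 0.1 rad. So -0.001 m is -0.01.

Request:
jog_arm --rows '[0,0,-0.01,0,0,0,0.05,0,0,-0.01,0,0,0,0.05,0,0,-0.01,0,0,0,0.088,0,0,-0.01,0,0,0,0.088,0,0,-0.01,0,0,0,0.088,0,0,-0.01,0,0,0,0.088]'

```text
time_s: 17.02
eef_pos: [0.5394, 0.2807, 0.0161]
eef_rot: [0.582, 0.813, 0.001, -0.0]
contact_force: [0.5, -0.2, -0.2]
finger_gap: 0.0875
grip_force: 0.0
```

Request:
jog_arm --rows '[0,0,-0.1,0,0,0,0.088,0,0,-0.4,0,0,0,0.088,0,0,-0.9,0,0,0,0.088,0,0,-1.5,0,0,0,0.088,0,0,-2,0,0,0,0.088,0,0,-2,0,0,0,0.088,0,0,-2,0,0,0,0.088]'

```text
time_s: 17.9
eef_pos: [0.539, 0.2799, 0.2164]
eef_rot: [0.582, 0.813, 0.001, 0.0]
contact_force: [0.1, -0.5, -0.2]
finger_gap: 0.088
grip_force: 0.0
```

```bash
python3 -c "
from h import *
q=np.load('q.npy');im=cam.snapshot('side')[:,:,::-1];w=cam.snapshot('wrist')[:,:,::-1]
cv2.imwrite('pics/c10.png',np.hstack([cv2.resize(x,(400,300)) for x in(im,w)]))"
```

```text
(no output)
```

View pics/c10.png

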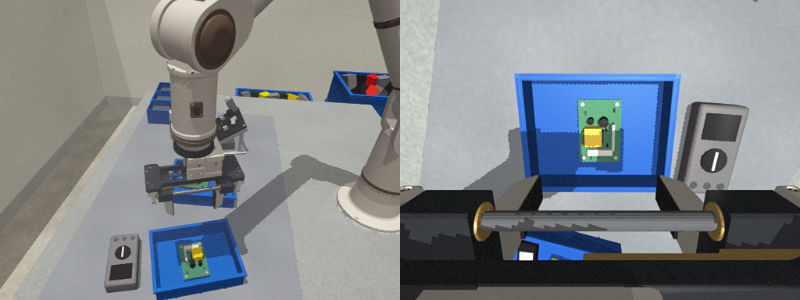

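The board lies flat and centred in the empty bin at about (600,130), and the gripper is clear of it.

```bash
python3 -c "
from rig import robot, cam
print(robot.sign_off())"
```

```text
the job is handed in; nothing more can be done
None
```

The board is flat, parts side up and released in the middle of the empty blue bin, and the hold-down finger is swung aside. The can, meter and full bin were not touched; I handed the job in just after 18 s on the robot's clock, and no verdict was returned.

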